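# Call for stock at the empty tray

### The job

One of the three stock trays has run empty. With the fingertips, gently press the white call key on the front of the empty tray and let it come back up, then press the round send key on its box at the right and let it come back up. Leave the keys of the other two trays alone, and do not move or lift any of the tableware.

Things in the scene. Friction and masses are not known exactly. Their poses are not given: they have to be found in the camera images.
- tray_a: grey plastic stock tray, fixed, 200 mm long (x) by 120 mm wide (y). Origin: centre of its underside, on the bench; its x axis points away from the robot. Its back 135 mm is an open well with walls 26 mm high, inner floor 7 mm above the bench; its front 64 mm is a raised block 42 mm high with a white call key on top, centred 70 mm in front (-x) of the origin. This tray holds the two egg cups.
- tray_b: grey plastic stock tray, fixed, 200 mm long (x) by 120 mm wide (y). Origin: centre of its underside, on the bench; its x axis points away from the robot. Its back 135 mm is an open well with walls 26 mm high, inner floor 7 mm above the bench; its front 64 mm is a raised block 42 mm high with a white call key on top, centred 70 mm in front (-x) of the origin. This tray holds the two mills.
- tray_c: grey plastic stock tray, fixed, 200 mm long (x) by 120 mm wide (y). Origin: centre of its underside, on the bench; its x axis points away from the robot. Its back 135 mm is an open well with walls 26 mm high, inner floor 7 mm above the bench; its front 64 mm is a raised block 42 mm high with a white call key on top, centred 70 mm in front (-x) of the origin. This tray is the empty one; the three trays stand side by side in any order.
- key_a_top (a point): centre of the top face of the white oblong key (34 mm along tray x, 64 mm along tray y), 58 mm above the bench when up; the face stands 14 mm proud of the bezel around it. z up. On tray_a (egg cups): not to be pressed.
- key_b_top (a point): centre of the top face of the white oblong key (34 mm along tray x, 64 mm along tray y), 58 mm above the bench when up; the face stands 14 mm proud of the bezel around it. z up. On tray_b (mills): not to be pressed.
- key_c_top (a point): centre of the top face of the white oblong key (34 mm along tray x, 64 mm along tray y), 58 mm above the bench when up; the face stands 14 mm proud of the bezel around it. z up. On tray_c, the empty tray: the one to press.
- key_a (a joint): m pressed down; 0 = up, 0.010 = at its stop. Spring key: about 1 N starts it moving, about 5 N holds it at the stop; it springs back up by itself. Pressed counts from 0.006; released below 0.002.
- key_b (a joint): m pressed down; 0 = up, 0.010 = at its stop. Spring key: about 1 N starts it moving, about 5 N holds it at the stop; it springs back up by itself. Pressed counts from 0.006; released below 0.002.
- key_c (a joint): m pressed down; 0 = up, 0.010 = at its stop. Spring key: about 1 N starts it moving, about 5 N holds it at the stop; it springs back up by itself. Pressed counts from 0.006; released below 0.002.
- send_box: grey plastic box, fixed, 100 x 100 mm, 42 mm high, to the right of the trays, with one round white key on top. Origin: centre of its underside.
- send_key_top (a point): centre of the top face of the round white send key, 50 mm in diameter, on the middle of the box, 58 mm above the bench when up; the face stands 13 mm proud of the bezel around it. z up.
- send_key (a joint): m pressed down; 0 = up, 0.010 = at its stop. Spring key: about 1 N starts it moving, about 5 N holds it at the stop; it springs back up by itself. Pressed counts from 0.006; released below 0.002.
- egg_cup_1: loose egg cup, 49 mm wide, 62 mm high, in tray_a; origin at the centre of its foot
- egg_cup_2: like egg_cup_1, also in tray_a
- mill_1: loose mill (shaker) with grey cap, 44 mm wide, 90 mm high, in tray_b; origin at the centre of its foot
- mill_2: like mill_1, also in tray_b
- egg_cup_3: loose egg cup, 49 mm wide, 62 mm high, on the bench in front of the trays; origin at the centre of its foot
- teaspoon: loose teaspoon, 132 x 26 x 9 mm, lying on the bench at the near left; origin under its centre
- cream_jug: loose cream jug, 75 x 156 x 127 mm high, on the bench behind the trays; origin under its centre
- ramekin: loose fluted oven dish, 148 mm wide, 48 mm high, at the near left; origin under its centre

How it is judged:
On the way, in this order (a step that is already met when the one before it is completed fails the run):
1. the empty tray's call key is pressed by the fingers (value of joint key_c above 0.006 m and contact force between the fingers and key_c above 0.5 N), for 0.1 s.
2. the call key has come back up, with the fingers off it (value of joint key_c below 0.002 m and contact force between the fingers and key_c below 0.1 N), for 0.1 s.
3. the send key is pressed by the fingers (value of joint send_key above 0.006 m and contact force between the fingers and send_key above 0.5 N), for 0.1 s.
At the end, for the whole second after the job is handed in: All four keys are up again (within 2 mm), and every loose piece stands still and upright within 15 mm of where it started (value of joint each of key_a, key_b, key_c, send_key below 0.002 m and distance of each of egg_cup_1, egg_cup_2, mill_1, mill_2, egg_cup_3, teaspoon, cream_jug, ramekin from where it was at the start of the episode below 0.015 m and linear speed of each of egg_cup_1, egg_cup_2, mill_1, mill_2, egg_cup_3, teaspoon, cream_jug, ramekin below 0.02 m/s and angle between each of egg_cup_1, egg_cup_2, mill_1, mill_2, egg_cup_3, teaspoon, cream_jug, ramekin's own z axis and vertical below 0.15 rad); the robot touches nothing.
It fails at once if the call key of a stocked tray is pressed (more than 3 mm) (value of joint any of key_a, key_b above 0.003 m).
It fails at once if a piece of tableware is moved or lifted by more than 15 mm, or tipped (distance of any of egg_cup_1, egg_cup_2, mill_1, mill_2, egg_cup_3, teaspoon, cream_jug, ramekin from where it was at the start of the episode above 0.015 m or angle between any of egg_cup_1, egg_cup_2, mill_1, mill_2, egg_cup_3, teaspoon, cream_jug, ramekin's own z axis and vertical above 0.3 rad).
It fails at once if a key is pressed harder than 25 N (contact force between any of the arm, the fingers and key_c above 25 N or contact force between any of the arm, the fingers and send_key above 25 N).
It also fails if it takes over 48 s, if anything falls off the work surface, if the arm or the gripper's body presses on something with over 40 N, if the wrist force passes 120 N, or if a joint passes its speed limit or range.

### The arm

A 6-joint arm with a two-finger parallel gripper is mounted at the origin on the work surface; the furniture and walls round the work are solid. World frame = base frame: x ahead of the robot, y to its left, z up, the work surface at z = 0. Lengths are in m, angles in rad, forces in N, time in s.
With the tool pointing down it reaches from about 0.4 to 0.825 m from the base axis. Payload 7 kg.
Tool frame: the origin (TCP) lies at the very end of the fingers, on their centre line; the grasp point (between the pads) lies 19 mm behind it; y points along the fingers, z is the direction in which the jaws open and shut, and the axes are right-handed (so a half turn about y gives the same grasp; the last joint's range is limited). The gripper opens to 88 mm and grips with 3 to 60 N. Pads are 19 mm wide; open, the fingers measure 130 mm over their backs; the gripper's body (78 mm by 193 mm) begins 47 mm behind the grasp point.
Start: joints at [1.587, 0.359, 0.012, 0, -1.224, -0.288], TCP at [0.181, 0.65, 0.199] pointing down, gripper open.
Joint ranges: [-3.07, 3.07], [-1.43, 2.12], [-1.02, 1.25], [-3.03, 1.67], [-3.05, -0], [-3.03, 3.03]. Speed limits (rad/s): [2.39, 2.39, 3.01, 3.14, 3.14, 3.14].

### API

Orientations are given as a rotation vector (axis times angle).
In Python, from bench import get_state, camera, finish_job, silhouettes gives the robot as it stands. The module is installed in compiled form; this text tells all that it offers.
- The arm moves only by the tool arm_command, never from a script. Its argument "series" is a list of rows, each a list of 7 numbers: the shift along the tool's x, y, z in m, then the turn, a rotation vector about the tool's x, y, z in degrees, then the gripper's target within -1 to 1 (shut at 1, half-way at 0, fully open at -1). In form: [[x, y, z, wx, wy, wz, grip], ...]. A call has 1 to 10 rows; each row is the pose to reach, as a shift and turn from the pose measured when the call began, along the tool's axes at that moment; what a row does not reach only later rows make up. A row lasts 1/8 s, in which the tool goes at most 62.5 mm and 10.7 degrees, less where a joint would pass 70% of its speed; a pose out of reach is approached as far as the arm can. A call with a gripper value outside its range is refused whole. The fingers move at their own pace and stop on an object; the grip force is fixed at half the most. Time passes only in rows, so rows that repeat a pose let the fingers close. It gives the time, the measured TCP pose, the force and the opening at its end, in the units of the state.
- get_state(): the state, without advancing time (a new reading comes with each control period).
- camera(name): name is "scene" or "top" or "wrist"; returns a dict with "color" (480x640x3 uint8, red, green, blue), "intrinsics" (3x3 intrinsics, pixels), "dist_coeffs" ([k1, k2, p1, p2, k3] as OpenCV has them; the pictures are not rectified), "cam_to_world" (4x4, takes a point from camera to world coordinates). Camera axes: x right, y up, looking along -z (the intrinsics and any distortion apply to the point x, -y, -z); pixel columns grow to the right and rows downward; lengths in m; the calibration is good to about 2 mm. A picture is of the moment at which its call begins. There is no depth.
- finish_job(): hands the job in, once; it reports no verdict.
Trained networks look in a picture, given as the dict that the camera call returned (one of the last four; its "shot" number tells which), for a name from the list of things; names that differ only in an ending like _2 or _b are one class to them, and where a whole thing is asked for, a point or a joint stands for the part that bears it (a point fixed in the world has none). Each returns a list of dicts, best first, with "score" (0 to 1); they miss things now and then, are a little off and sometimes report something else, mostly with a low value. They report only what shows in the picture. A call takes as long as a camera call.
- silhouettes(target, picture): "pixels" (480x640 bool, what is visible of it) and "box" ([left, top, width, height] in pixels, round what is visible of it).
The state is a dict: "clock": time; "joint_pos": joint angles; "dq": joint speeds; "tau": joint torques, N m; "tool_pos": TCP position; "eef_rot": TCP orientation; "ft_force": force on the tool from outside, world axes, zero at the start; "torque": the same for the moment, N m; "finger_gap": finger opening in m.
Only numpy, scipy, OpenCV 4.12 (cv2) and the standard library are available. Lean on these libraries where they do the work, as an engineer would, in place of code of your own. Each camera call takes 0.05 s, during which the arm holds its last target. There are 200 camera calls.

## Working session

There is one attempt and no reset: what is moved stays moved. The work goes in short steps, Python scripts to look and compute and a tool call to move; the robot and the scene stay as the last step left them, time stands still between calls to the robot, and variables do not carry over. Pictures are saved under pics/ and viewed, about 8 in all and at most 12, crops included, and the job is handed in when it is done.

Besides the shell and the picture viewer there is one more tool, called after "Emit:" by a JSON object that holds its "name" and its "arguments". arm_command: Moves the arm, as the interface text tells. Its arguments: {"type":"object","properties":{"series":{"type":"array"}},"required":["series"]}

```bash
mkdir -p pics
python3 - <<'E'
from bench import *
import cv2, numpy as np
s=get_state(); print(s)
for n in("top","scene"):
    p=camera(n); cv2.imwrite(f"pics/{n}0.png",p["color"][:,:,::-1])
    print(n,p["intrinsics"],p["dist_coeffs"],p["cam_to_world"])
    for t in("key_c","send_key"):
        for r in silhouettes(t,p): print(t,round(r["score"],2),r["box"])
E
```

```text
{'clock': 0.0, 'joint_pos': array([ 1.58709647e+00,  3.59395894e-01,  1.10914430e-02, -3.36780133e-04,
       -1.22411601e+00, -2.88105027e-01]), 'dq': array([-0.00190074,  0.00239716, -0.00166589, -0.0002149 ,  0.00175667,
        0.00174444]), 'tau': array([-1.53086468e-03, -5.82713270e+01,  2.93062896e+01,  6.99726686e+00,
        6.84000668e-03, -1.57679519e-04]), 'tool_pos': array([0.18110574, 0.64970764, 0.1981335 ]), 'eef_rot': array([-0.28393085, -2.07423972,  2.07770404]), 'ft_force': array([-0.63283558,  0.09836204, -0.25838256]), 'torque': array([0.003593  , 0.0380893 , 0.03441244]), 'finger_gap': 0.08770111951520713}
top [[493.22816774   0.         315.17332864]
 [  0.         493.22816774 238.3091593 ]
 [  0.           0.           1.        ]] [0.02517819 0.         0.         0.         0.        ] [[ 0.00375314  0.9954403  -0.09531274  0.39269867]
 [-0.99996004  0.00450929  0.00771926  0.05128371]
 [ 0.00811385  0.09527996  0.99541745  1.24712877]
 [ 0.          0.          0.          1.        ]]
key_c 0.89 [287.3, 245.9, 26.4, 11.8]
key_c 0.62 [362.7, 244.7, 32.7, 14.0]
key_c 0.6 [208.5, 240.9, 24.1, 14.6]
send_key 0.88 [465.1, 256.9, 22.9, 19.1]
scene [[556.58384947   0.         319.23913678]
 [  0.         556.58384947 240.33647414]
 [  0.           0.           1.        ]] [-0.05415195  0.          0.          0.          0.        ] [[ 0.49600858  0.52495194 -0.69166534 -0.49266561]
 [-0.86826501  0.30861789 -0.38842099 -0.51497853]
 [ 0.00955795  0.79320896  0.60887453  0.9424599 ]
 [ 0.          0.          0.          1.        ]]
key_c 0.87 [356.1, 261.5, 26.5, 17.8]
key_c 0.82 [231.8, 216.6, 26.5, 15.9]
key_c 0.57 [290.0, 241.1, 26.6, 15.2]
send_key 0.7 [352.7, 262.3, 30.1, 17.3]
send_key 0.56 [444.0, 303.0, 23.4, 18.3]
send_key 0.49 [222.2, 206.2, 75.7, 43.0]
```

View pics/top0.png

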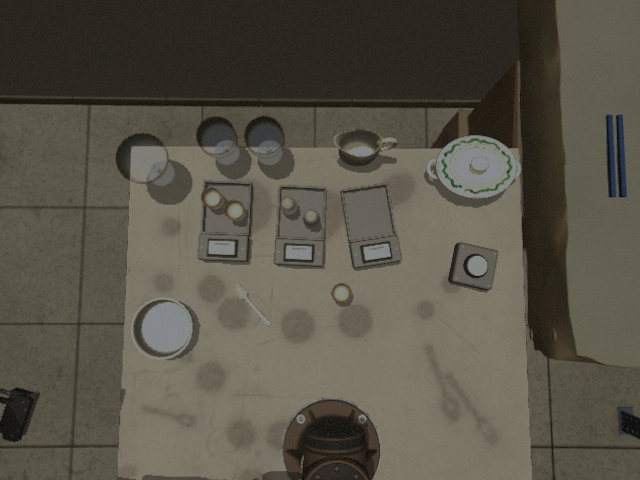

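View pics/scene0.png

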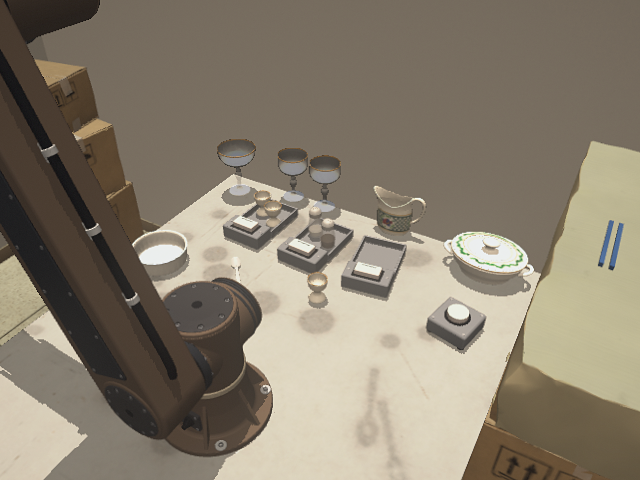

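```bash
cat > h.py <<'E'
from bench import *
import cv2, numpy as np
from scipy.spatial.transform import Rotation as R
def ray_to(p,uv,z):
    x,y=cv2.undistortPoints(np.array([[uv]],float),p["intrinsics"],p["dist_coeffs"])[0,0]
    T=p["cam_to_world"]; d=T[:3,:3]@[x,-y,-1]; return T[:3,3]+d*(z-T[2,3])/d[2]
E
python3 - <<'E'
from h import *
for n in("top","scene"):
    p=camera(n)
    for t,z in(("key_c",.058),("send_key",.058),("tray_c",.03),("mill_1",.045),("egg_cup_1",.03),("cream_jug",.06),("ramekin",.024),("teaspoon",0.005)):
        for r in silhouettes(t,p)[:4]:
            v,u=np.nonzero(r["pixels"]); print(n,t,round(r["score"],2),(u.mean().round(1),v.mean().round(1)),ray_to(p,(u.mean(),v.mean()),z).round(4))
s=get_state(); print(R.from_rotvec(s["eef_rot"]).as_matrix().round(3))
E
```

```text
top key_c 0.93 (np.float64(222.1), np.float64(247.5)) [0.4832 0.2665 0.058 ]
top key_c 0.93 (np.float64(297.6), np.float64(252.4)) [0.4722 0.0843 0.058 ]
top key_c 0.6 (np.float64(376.4), np.float64(251.9)) [ 0.4743 -0.1061  0.058 ]
top key_c 0.28 (np.float64(311.2), np.float64(218.0)) [0.5562 0.0518 0.058 ]
top send_key 0.65 (np.float64(476.0), np.float64(265.5)) [ 0.4424 -0.3456  0.058 ]
top tray_c 0.95 (np.float64(370.4), np.float64(225.5)) [ 0.5419 -0.0955  0.03  ]
top tray_c 0.56 (np.float64(300.6), np.float64(227.9)) [0.5351 0.0782 0.03  ]
top mill_1 0.6 (np.float64(311.2), np.float64(218.0)) [0.558  0.0518 0.045 ]
top mill_1 0.51 (np.float64(300.5), np.float64(227.9)) [0.5334 0.0779 0.045 ]
top mill_1 0.5 (np.float64(288.9), np.float64(205.4)) [0.5889 0.107  0.045 ]
top egg_cup_1 0.94 (np.float64(234.9), np.float64(209.9)) [0.5792 0.2419 0.03  ]
top egg_cup_1 0.9 (np.float64(212.5), np.float64(198.5)) [0.6077 0.2979 0.03  ]
top egg_cup_1 0.81 (np.float64(341.2), np.float64(293.0)) [ 0.3747 -0.0225  0.03  ]
top cream_jug 0.73 (np.float64(361.1), np.float64(146.4)) [ 0.7342 -0.0
[... 780 characters left out ...]
), np.float64(233.7)) [0.5634 0.053  0.045 ]
scene mill_1 0.7 (np.float64(314.8), np.float64(222.3)) [0.5919 0.1088 0.045 ]
scene egg_cup_1 0.76 (np.float64(261.8), np.float64(200.6)) [0.6255 0.3099 0.03  ]
scene egg_cup_1 0.59 (np.float64(317.2), np.float64(287.0)) [ 0.3797 -0.0209  0.03  ]
scene egg_cup_1 0.58 (np.float64(272.6), np.float64(213.1)) [0.5873 0.2464 0.03  ]
scene egg_cup_1 0.3 (np.float64(394.9), np.float64(211.3)) [ 0.7748 -0.0535  0.03  ]
scene cream_jug 0.76 (np.float64(395.0), np.float64(211.7)) [ 0.7318 -0.0698  0.06  ]
scene ramekin 0.95 (np.float64(161.4), np.float64(251.6)) [0.2972 0.4061 0.024 ]
[[-0.963  0.    -0.268]
 [ 0.268 -0.    -0.963]
 [-0.    -1.     0.   ]]
```

The right-hand tray is empty, with its key at about px (376,252). That puts the call key at about (0.472, -0.107) and the send key at about (0.441, -0.347). The two views agree within 1 cm, and the difference comes from key sides that only one camera sees. I'll close the fingers and swing round by an intermediate point.

Emit:
{"name": "arm_command", "arguments": {"series": [[-0.034,0,0.022,0,0,0,1],[-0.068,0,0.044,0,0,0,1],[-0.102,0,0.066,0,0,0,1],[-0.136,0,0.088,0,0,0,1],[-0.17,0,0.11,0,0,0,1],[-0.204,0,0.132,0,0,0,1],[-0.238,0,0.154,0,0,0,1],[-0.272,0,0.176,0,0,0,1],[-0.306,0,0.198,0,0,0,1],[-0.34,0,0.217,0,0,0,1]]}}

```text
clock: 2.45
tool_pos: [0.4513, 0.3488, 0.1994]
eef_rot: [-0.284, -2.077, 2.076]
ft_force: [-0.3, 0.3, 0.3]
finger_gap: 0.0004
```

```bash
cat >> h.py <<'E'
def go(*t):
    s=get_state(); M=R.from_rotvec(s["eef_rot"]).as_matrix()
    print("pos",s["tool_pos"].round(4),"F",s["ft_force"].round(2),"gap",round(s["finger_gap"],4),"t",s["clock"],"J",s["joint_pos"].round(2)); print(M.round(3))
    if t: print("tool shift",(M.T@(np.array(t)-s["tool_pos"])).round(4))
E
python3 - <<'E'
from h import *
p=camera("top")
r=silhouettes("tray_c",p)[0]; 
v,u=np.nonzero(r["pixels"]); print(cv2.minAreaRect(np.c_[u,v].astype(np.float32)))
go(0.472,-0.107,0.15)
E
```

```text
((370.70269775390625, 225.21621704101562), (79.89791107177734, 49.648494720458984), 80.53767395019531)
pos [0.4522 0.3476 0.1992] F [ 0.34 -0.62 -0.48] gap 0.0003 t 2.55 J [ 1.    0.19 -0.22  0.   -1.16  0.3 ]
[[-0.963  0.    -0.271]
 [ 0.271 -0.    -0.963]
 [-0.    -1.     0.   ]]
tool shift [-0.1423  0.0493  0.4322]
```

Emit:
{"name": "arm_command", "arguments": {"series": [[-0.014,0,0.043,0,-2.5,0,1],[-0.028,0,0.086,0,-5,0,1],[-0.042,0,0.13,0,-7.5,0,1],[-0.056,0,0.173,0,-10,0,1],[-0.07,0,0.216,0,-12.5,0,1],[-0.084,0,0.259,0,-15,0,1],[-0.098,0,0.302,0,-17.5,0,1],[-0.112,0.01,0.346,0,-20,0,1],[-0.128,0.03,0.39,0,-22.5,0,1],[-0.142,0.049,0.432,0,-25,0,1]]}}

```text
clock: 3.8
tool_pos: [0.472, -0.1078, 0.1502]
eef_rot: [-0.173, 2.135, -2.136]
ft_force: [0.4, 0.1, -0.3]
finger_gap: 0.0001
```

Run:
```python
from h import *
go(0.472,-0.107,0.07)
for n in("top","scene"):
    p=camera(n); c=p["color"][180:360,280:520] if n=="scene" else p["color"][180:330,320:520]
    cv2.imwrite(f"pics/{n}1.png",cv2.resize(c,None,fx=3,fy=3,interpolation=cv2.INTER_CUBIC)[:,:,::-1])
p=camera("wrist"); cv2.imwrite("pics/w1.png",p["color"][:,:,::-1])
for r in silhouettes("key_c",p)[:3]:
    v,u=np.nonzero(r["pixels"]); print(round(r["score"],2),r["box"],ray_to(p,(u.mean(),v.mean()),.058).round(4))
T=np.linalg.inv(p["cam_to_world"])
```

```text
pos [ 0.472  -0.1078  0.1502] F [ 0.39  0.06 -0.26] gap 0.0001 t 3.8 J [ 0.18  0.08 -0.47  0.   -1.02  1.55]
[[-0.987  0.002  0.163]
 [-0.163 -0.    -0.987]
 [-0.002 -1.     0.   ]]
tool shift [ 0.      0.0802 -0.0009]
0.94 [47.6, 172.2, 87.0, 59.3] [0.4757 0.0776 0.058 ]
0.68 [284.9, 213.9, 82.3, 43.8] [ 0.4783 -0.1072  0.058 ]
```

View pics/w1.png

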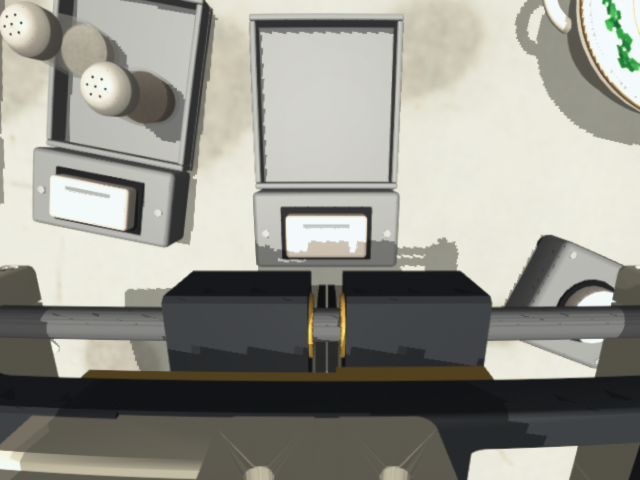

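View pics/scene1.png

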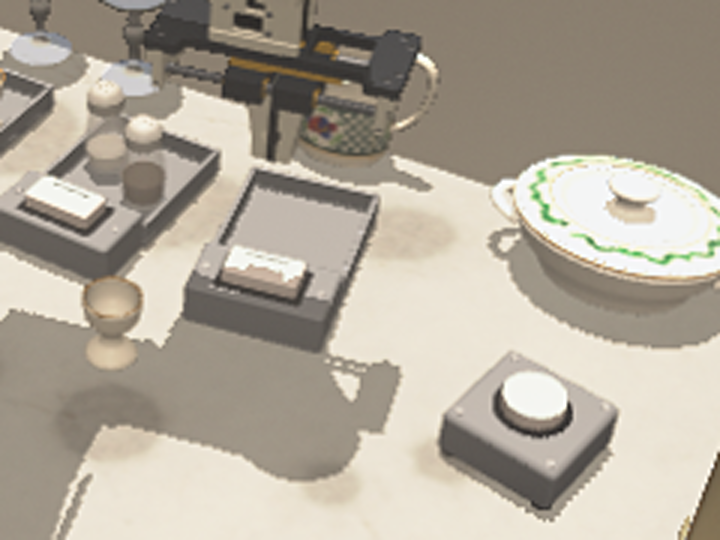

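The wrist view shows the empty tray square to the tool. The call key is at px (326,236), in line with the fingers, and the measured centre is (0.474, -0.107). I'm going down to just above it.

Emit:
{"name": "arm_command", "arguments": {"series": [[-0.002,0.02,-0.001,0,0,0,1],[-0.002,0.04,-0.001,0,0,0,1],[-0.002,0.06,-0.001,0,0,0,1],[-0.002,0.075,-0.001,0,0,0,1],[-0.002,0.085,-0.001,0,0,0,1],[-0.002,0.087,-0.001,0,0,0,1],[-0.002,0.087,-0.001,0,0,0,1]]}}

```text
clock: 4.88
tool_pos: [0.4738, -0.1057, 0.0635]
eef_rot: [-0.171, 2.137, -2.138]
ft_force: [-0.7, -0.9, 0.4]
finger_gap: 0.0007
```

Run:
```python
from h import *
go()
p=camera("scene"); c=p["color"][200:330,290:480]
cv2.imwrite("pics/s2.png",cv2.resize(c,None,fx=4,fy=4,interpolation=cv2.INTER_CUBIC)[:,:,::-1])
```

```text
pos [ 0.4738 -0.1057  0.0635] F [-0.72 -0.87  0.41] gap 0.0007 t 4.875 J [ 0.19  0.19 -0.58  0.   -0.81  1.54]
[[-0.987  0.     0.159]
 [-0.159 -0.    -0.987]
 [-0.    -1.     0.001]]
```

View pics/s2.png

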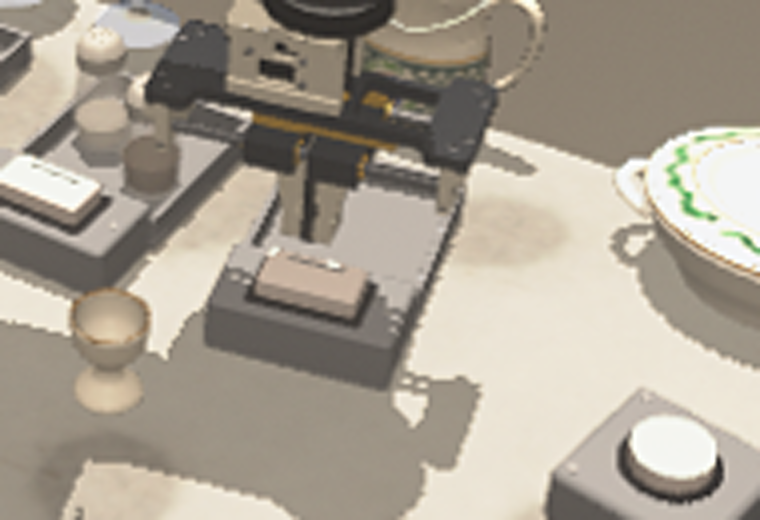

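Run:
```python
from h import *
s=get_state()
for n in("scene","top"):
    p=camera(n); T=np.linalg.inv(p["cam_to_world"])
    for nm,P in(("tcp",s["tool_pos"]),("key",[.474,-.107,.058])):
        c=T@np.r_[P,1]; print(n,nm,cv2.projectPoints(np.array([[c[0],-c[1],-c[2]]]),np.zeros(3),np.zeros(3),p["intrinsics"],p["dist_coeffs"])[0].ravel().round(1))
    if n=="scene":
        print("tip px ->",ray_to(p,(367,259.5),.0635).round(4))
        for uv in((356,265),(381,271),(379,278),(355,271)): print(uv,ray_to(p,uv,.058).round(4))
        c=p["color"][235:295,330:410]; cv2.imwrite("pics/s3.png",cv2.resize(c,None,fx=10,fy=10,interpolation=cv2.INTER_NEAREST)[:,:,::-1])
```

```text
scene tcp [366.5 266.2]
scene key [366.8 268.1]
tip px -> [ 0.4981 -0.0955  0.0635]
(356, 265) [ 0.4712 -0.0787  0.058 ]
(381, 271) [ 0.4817 -0.1417  0.058 ]
(379, 278) [ 0.4558 -0.1484  0.058 ]
(355, 271) [ 0.4496 -0.0868  0.058 ]
top tcp [376.6 251.9]
top key [376.8 252. ]
```

View pics/s3.png

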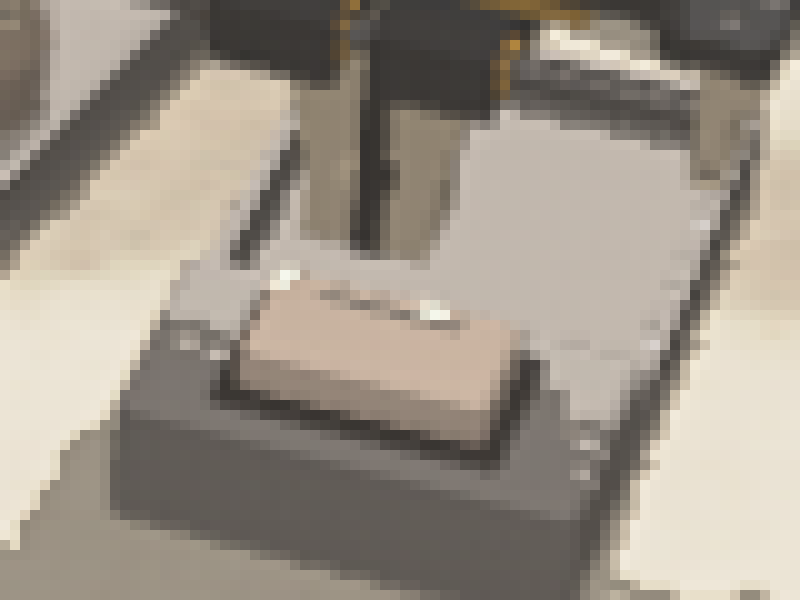

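Run:
```python
from h import *
s=get_state()
p=camera("top"); a=cv2.resize(p["color"][180:290,310:430],None,fx=4,fy=4,interpolation=cv2.INTER_CUBIC)[:,:,::-1]
w=camera("wrist"); b=w["color"][120:480,150:450][:,:,::-1]
T=np.linalg.inv(w["cam_to_world"]); print(w["cam_to_world"].round(3))
M=R.from_rotvec(s["eef_rot"]).as_matrix()
for nm,P in(("tcp",s["tool_pos"]),("tcp 20mm back",s["tool_pos"]-.02*M[:,1]),("key",[.474,-.107,.058])):
    c=T@np.r_[P,1]; print(nm,cv2.projectPoints(np.array([[c[0],-c[1],-c[2]]]),np.zeros(3),np.zeros(3),w["intrinsics"],w["dist_coeffs"])[0].ravel().round(1))
for r in silhouettes("key_c",w)[:2]: print(r["score"],r["box"])
a=a[:360]; cv2.imwrite("pics/c4.png",np.hstack([np.vstack([a,np.zeros((max(0,360-len(a)),a.shape[1],3),np.uint8)]),b]))
```

```text
[[ 0.159  0.957  0.243  0.539]
 [-0.987  0.154  0.04  -0.094]
 [ 0.001 -0.246  0.969  0.249]
 [ 0.     0.     0.     1.   ]]
tcp [327.8 284.1]
tcp 20mm back [328.  297.8]
key [329.8 280.7]
0.76 [0.0, 193.2, 68.4, 75.2]
0.57 [273.4, 244.1, 117.6, 46.5]
```

View pics/c4.png

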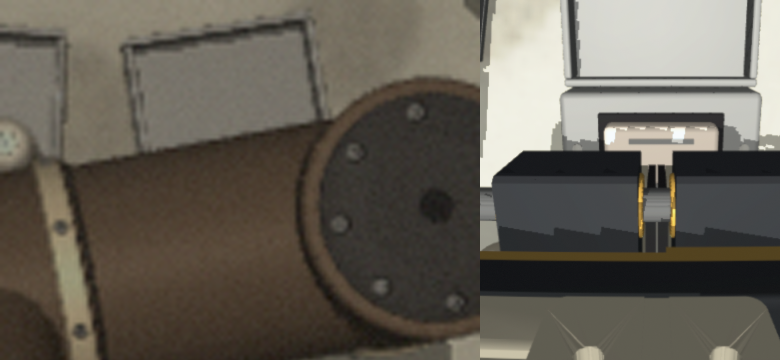

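The numbers disagree here. The scene view shows the fingertips at about px (367,260), but the reported TCP projects to (366.5,266). The tips may be higher than reported, or a little behind the key. I'll go down in small steps and watch the force.

Emit:
{"name": "arm_command", "arguments": {"series": [[0,0.003,0,0,0,0,1],[0,0.006,0,0,0,0,1],[0,0.009,0,0,0,0,1],[0,0.0105,0,0,0,0,1],[0,0.0105,0,0,0,0,1]]}}

```text
clock: 5.8
tool_pos: [0.4734, -0.1061, 0.0527]
eef_rot: [-0.171, 2.138, -2.139]
ft_force: [-1.1, 0.1, -0.9]
finger_gap: 0.0005
```

Run:
```python
from h import *
go()
p=camera("scene"); c=p["color"][235:295,340:400]; a=cv2.resize(c,None,fx=7,fy=7,interpolation=cv2.INTER_NEAREST)
w=camera("wrist")["color"][230:330,280:370]; b=cv2.resize(w,None,fy=4.2,fx=4.2,interpolation=cv2.INTER_CUBIC)
cv2.imwrite("pics/c5.png",np.hstack([a,b])[:,:,::-1])
```

```text
pos [ 0.4734 -0.1061  0.0527] F [-1.05  0.1  -0.93] gap 0.0005 t 5.8 J [ 0.19  0.2  -0.59  0.   -0.78  1.54]
[[-0.987 -0.     0.159]
 [-0.159 -0.    -0.987]
 [ 0.    -1.     0.   ]]
```

View pics/c5.png

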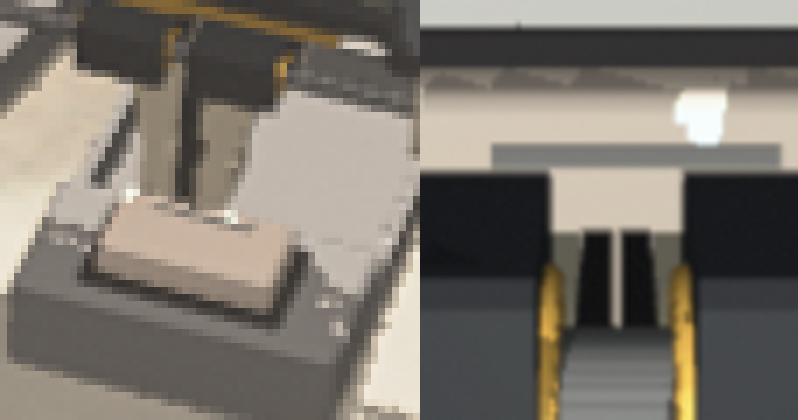

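The tips are over the key but still above it: the scene tip is at about row 265, the key is up, and there's no force. The real tips sit roughly 15 mm higher than reported, so I'm continuing down slowly.

Emit:
{"name": "arm_command", "arguments": {"series": [[0,0.002,0,0,0,0,1],[0,0.004,0,0,0,0,1],[0,0.006,0,0,0,0,1],[0,0.006,0,0,0,0,1]]}}

```text
clock: 6.4
tool_pos: [0.4734, -0.1061, 0.0467]
eef_rot: [-0.171, 2.138, -2.139]
ft_force: [0.7, -0.5, -0.2]
finger_gap: 0.0005
```

Emit:
{"name": "arm_command", "arguments": {"series": [[0,0.002,0,0,0,0,1],[0,0.004,0,0,0,0,1],[0,0.004,0,0,0,0,1]]}}

```text
clock: 6.78
tool_pos: [0.4733, -0.1061, 0.0425]
eef_rot: [-0.172, 2.138, -2.139]
ft_force: [-0.4, 1.3, -0.6]
finger_gap: 0.0002
```

Emit:
{"name": "arm_command", "arguments": {"series": [[0,0.0015,0,0,0,0,1],[0,0.003,0,0,0,0,1],[0,0.003,0,0,0,0,1]]}}

```text
clock: 7.15
tool_pos: [0.4732, -0.1061, 0.0394]
eef_rot: [-0.172, 2.138, -2.139]
ft_force: [0.2, -0.7, -0.7]
finger_gap: 0.0002
```

Run:
```python
from h import *
go()
p=camera("scene"); c=p["color"][235:295,340:400]; a=cv2.resize(c,None,fx=7,fy=7,interpolation=cv2.INTER_NEAREST)
w=camera("wrist")["color"][230:330,280:370]; b=cv2.resize(w,None,fy=4.2,fx=4.2,interpolation=cv2.INTER_CUBIC)
cv2.imwrite("pics/c6.png",np.hstack([a,b])[:,:,::-1])
```

```text
pos [ 0.4732 -0.1061  0.0394] F [ 0.21 -0.73 -0.65] gap 0.0002 t 7.15 J [ 0.19  0.22 -0.61  0.   -0.75  1.54]
[[-0.987 -0.001  0.159]
 [-0.159 -0.001 -0.987]
 [ 0.001 -1.     0.   ]]
```

View pics/c6.png

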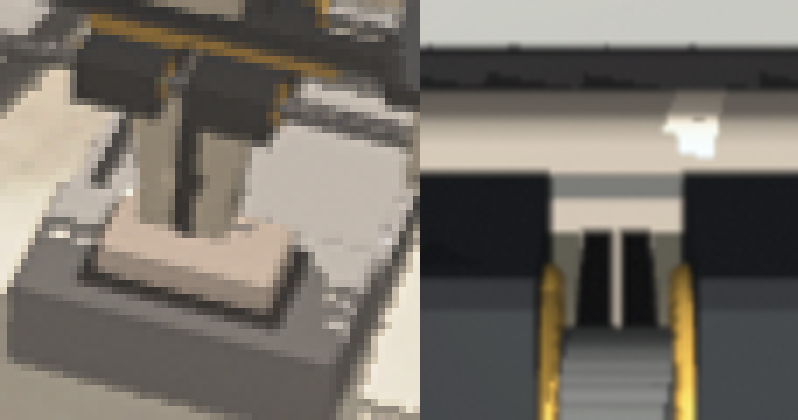

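The tips now overlap the key face in the scene view (tip row about 268.5), so contact is near. I'm continuing in small steps.

Emit:
{"name": "arm_command", "arguments": {"series": [[0,0.0015,0,0,0,0,1],[0,0.003,0,0,0,0,1],[0,0.003,0,0,0,0,1]]}}

```text
clock: 7.62
tool_pos: [0.4732, -0.1061, 0.0363]
eef_rot: [-0.172, 2.138, -2.139]
ft_force: [0.4, 0.0, 0.3]
finger_gap: 0.0004
```

Emit:
{"name": "arm_command", "arguments": {"series": [[0,0.001,0,0,0,0,1],[0,0.002,0,0,0,0,1],[0,0.002,0,0,0,0,1]]}}

```text
clock: 8.0
tool_pos: [0.4731, -0.1061, 0.0342]
eef_rot: [-0.172, 2.138, -2.14]
ft_force: [-0.0, -0.1, -0.1]
finger_gap: 0.0007
```

Emit:
{"name": "arm_command", "arguments": {"series": [[0,0.001,0,0,0,0,1],[0,0.002,0,0,0,0,1],[0,0.002,0,0,0,0,1]]}}

```text
clock: 8.38
tool_pos: [0.473, -0.1061, 0.0321]
eef_rot: [-0.172, 2.139, -2.14]
ft_force: [-0.1, 0.1, 0.3]
finger_gap: 0.0007
```

Emit:
{"name": "arm_command", "arguments": {"series": [[0,0.001,0,0,0,0,1],[0,0.002,0,0,0,0,1],[0,0.002,0,0,0,0,1]]}}

```text
clock: 8.75
tool_pos: [0.4731, -0.1061, 0.0301]
eef_rot: [-0.172, 2.138, -2.14]
ft_force: [-0.3, -0.1, 1.8]
finger_gap: 0.0004
```

Run:
```python
from h import *
go()
p=camera("scene"); c=p["color"][235:295,340:400]; a=cv2.resize(c,None,fx=7,fy=7,interpolation=cv2.INTER_NEAREST)
w=camera("wrist")["color"][230:330,280:370]; b=cv2.resize(w,None,fy=4.2,fx=4.2,interpolation=cv2.INTER_CUBIC)
cv2.imwrite("pics/c7.png",np.hstack([a,b])[:,:,::-1])
```

```text
pos [ 0.4731 -0.1061  0.0301] F [-0.33 -0.08  1.78] gap 0.0004 t 8.75 J [ 0.19  0.23 -0.62  0.   -0.72  1.54]
[[-0.987 -0.001  0.159]
 [-0.159 -0.001 -0.987]
 [ 0.001 -1.     0.   ]]
```

View pics/c7.png

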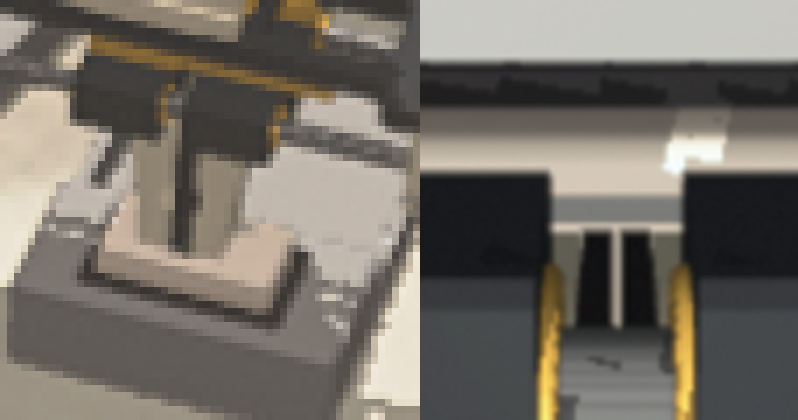

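Contact: 1.8 N at reported z = 0.030. The tips are on the key near its centre (scene px about (367,270)). I'm pressing slowly.

Emit:
{"name": "arm_command", "arguments": {"series": [[0,0.0015,0,0,0,0,1],[0,0.003,0,0,0,0,1],[0,0.0045,0,0,0,0,1],[0,0.006,0,0,0,0,1],[0,0.006,0,0,0,0,1]]}}

```text
clock: 9.48
tool_pos: [0.473, -0.1061, 0.0241]
eef_rot: [-0.172, 2.138, -2.14]
ft_force: [-1.8, 0.2, 2.9]
finger_gap: 0.0005
```

Emit:
{"name": "arm_command", "arguments": {"series": [[0,0.0015,0,0,0,0,1],[0,0.002,0,0,0,0,1],[0,0.002,0,0,0,0,1],[0,0.002,0,0,0,0,1]]}}

```text
clock: 9.98
tool_pos: [0.4731, -0.1061, 0.0222]
eef_rot: [-0.172, 2.138, -2.14]
ft_force: [-1.5, 1.1, 4.1]
finger_gap: 0.0005
```

Emit:
{"name": "arm_command", "arguments": {"series": [[0,0.0005,0,0,0,0,1],[0,0.001,0,0,0,0,1],[0,0.001,0,0,0,0,1],[0,0.001,0,0,0,0,1]]}}

```text
clock: 10.48
tool_pos: [0.4731, -0.1061, 0.0212]
eef_rot: [-0.172, 2.138, -2.14]
ft_force: [-1.1, 0.5, 4.5]
finger_gap: 0.0003
```

About 9 mm of travel and 4.5 N mean the call key is pressed. I'm lifting off and waiting for it to come back.

Emit:
{"name": "arm_command", "arguments": {"series": [[0,-0.005,0,0,0,0,1],[0,-0.015,0,0,0,0,1],[0,-0.03,0,0,0,0,1],[0,-0.05,0,0,0,0,1],[0,-0.07,0,0,0,0,1],[0,-0.08,0,0,0,0,1],[0,-0.08,0,0,0,0,1]]}}

```text
clock: 11.35
tool_pos: [0.4735, -0.106, 0.1018]
eef_rot: [-0.171, 2.138, -2.139]
ft_force: [-1.1, -0.7, -0.4]
finger_gap: 0.0004
```

Run:
```python
from h import *
go(0.441,-0.347,0.10)
p=camera("wrist")
for t in("key_c","send_key"):
  for r in silhouettes(t,p)[:3]:
    v,u=np.nonzero(r["pixels"]); print(t,round(r["score"],2),r["box"],ray_to(p,(u.mean(),v.mean()),.058).round(4))
```

```text
pos [ 0.4735 -0.106   0.1018] F [-1.06 -0.66 -0.43] gap 0.0004 t 11.35 J [ 0.19  0.14 -0.53  0.   -0.9   1.54]
[[-0.987  0.     0.159]
 [-0.159 -0.    -0.987]
 [ 0.    -1.     0.   ]]
tool shift [0.0703 0.0018 0.2328]
key_c 0.77 [279.9, 232.8, 99.0, 50.1] [ 0.4808 -0.1064  0.058 ]
key_c 0.55 [4.0, 181.8, 104.4, 70.8] [0.476  0.0766 0.058 ]
key_c 0.53 [239.9, 0.0, 180.9, 285.9] [ 0.5538 -0.0944  0.058 ]
```

Emit:
{"name": "arm_command", "arguments": {"series": [[0.009,0,0.029,0,0,0,1],[0.018,0,0.058,0,0,0,1],[0.026,0,0.087,0,0,0,1],[0.035,0,0.116,0,0,0,1],[0.044,0,0.146,0,0,0,1],[0.053,0,0.175,0,0,0,1],[0.062,0,0.204,0,0,0,1],[0.07,0,0.233,0,0,0,1],[0.07,0,0.233,0,0,0,1]]}}

```text
clock: 12.62
tool_pos: [0.4395, -0.3485, 0.0994]
eef_rot: [-0.173, 2.142, -2.141]
ft_force: [-0.3, 0.8, -0.2]
finger_gap: 0.0004
```

Run:
```python
from h import *
go(0.441,-0.347,0.05)
p=camera("wrist")
for r in silhouettes("send_key",p)[:2]:
    v,u=np.nonzero(r["pixels"]); print(round(r["score"],2),r["box"],ray_to(p,(u.mean(),v.mean()),.058).round(4))
c=camera("scene")["color"][260:350,400:510]; a=cv2.resize(c,None,fx=4,fy=4,interpolation=cv2.INTER_NEAREST)
b=p["color"][150:330,230:430]; b=cv2.resize(b,(400,360))
cv2.imwrite("pics/c8.png",np.hstack([a[:360],b])[:,:,::-1])
```

```text
pos [ 0.4395 -0.3485  0.0994] F [-0.3   0.85 -0.16] gap 0.0004 t 12.625 J [-0.32  0.26 -0.37  0.   -0.94  2.05]
[[-0.988 -0.005  0.156]
 [-0.156 -0.    -0.988]
 [ 0.005 -1.    -0.001]]
tool shift [-0.0019  0.0494 -0.0012]
0.69 [293.0, 216.8, 76.1, 72.6] [ 0.4484 -0.3486  0.058 ]
0.22 [246.6, 158.8, 172.6, 149.0] [ 0.4643 -0.3469  0.058 ]
```

View pics/c8.png

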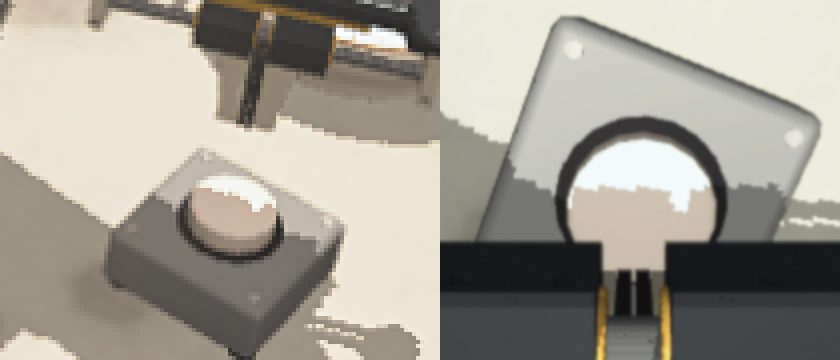

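The wrist view shows the send key centred at px about (330,253), in line with the fingers at column 326. In the scene view the tips are above and behind the key at this height. I'm going down to just above the contact height found on the first key.

Emit:
{"name": "arm_command", "arguments": {"series": [[-0.003,0.015,0,0,0,0,1],[-0.003,0.03,0,0,0,0,1],[-0.003,0.045,0,0,0,0,1],[-0.003,0.055,0,0,0,0,1],[-0.003,0.061,0,0,0,0,1],[-0.003,0.063,0,0,0,0,1],[-0.003,0.063,0,0,0,0,1]]}}

```text
clock: 13.65
tool_pos: [0.4429, -0.3464, 0.0372]
eef_rot: [-0.174, 2.14, -2.14]
ft_force: [0.4, -0.2, -0.3]
finger_gap: 0.0004
```

Run:
```python
from h import *
go()
c=camera("scene")["color"][260:350,400:510]; a=cv2.resize(c,None,fx=4,fy=4,interpolation=cv2.INTER_NEAREST)
b=camera("wrist")["color"][150:330,230:430]; b=cv2.resize(b,(400,360))
cv2.imwrite("pics/c9.png",np.hstack([a[:360],b])[:,:,::-1])
```

```text
pos [ 0.4429 -0.3464  0.0372] F [ 0.42 -0.17 -0.28] gap 0.0004 t 13.65 J [-0.31  0.34 -0.44  0.   -0.8   2.04]
[[-0.987 -0.003  0.158]
 [-0.158 -0.    -0.987]
 [ 0.003 -1.    -0.   ]]
```

View pics/c9.png

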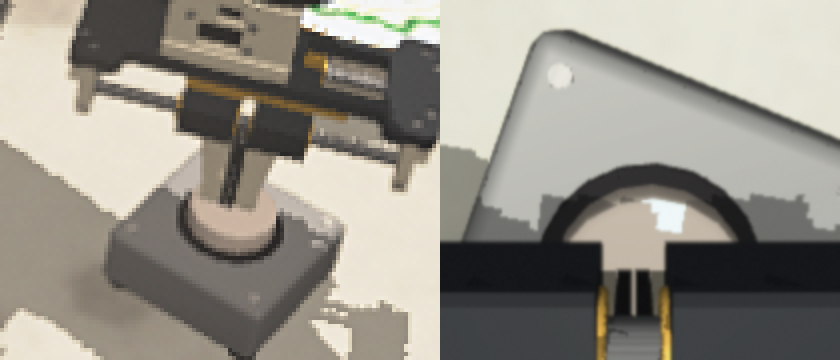

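The tips are centred over the round key, at scene px about (458,311). I'm going to make contact and press.

Emit:
{"name": "arm_command", "arguments": {"series": [[0,0.002,0,0,0,0,1],[0,0.004,0,0,0,0,1],[0,0.006,0,0,0,0,1],[0,0.008,0,0,0,0,1],[0,0.01,0,0,0,0,1],[0,0.01,0,0,0,0,1]]}}

```text
clock: 14.5
tool_pos: [0.443, -0.3464, 0.0274]
eef_rot: [-0.174, 2.14, -2.14]
ft_force: [-1.3, 0.3, 2.0]
finger_gap: 0.0005
```

Emit:
{"name": "arm_command", "arguments": {"series": [[0,0.0015,0,0,0,0,1],[0,0.003,0,0,0,0,1],[0,0.0045,0,0,0,0,1],[0,0.0045,0,0,0,0,1],[0,0.0045,0,0,0,0,1]]}}

```text
clock: 15.12
tool_pos: [0.443, -0.3464, 0.023]
eef_rot: [-0.174, 2.14, -2.14]
ft_force: [-0.3, 1.1, 3.9]
finger_gap: 0.0004
```

Emit:
{"name": "arm_command", "arguments": {"series": [[0,0.001,0,0,0,0,1],[0,0.0018,0,0,0,0,1],[0,0.0018,0,0,0,0,1],[0,0.0018,0,0,0,0,1]]}}

```text
clock: 15.62
tool_pos: [0.443, -0.3464, 0.0212]
eef_rot: [-0.174, 2.14, -2.14]
ft_force: [-1.8, 1.5, 4.5]
finger_gap: 0.0003
```

The force was 4.5 N at the same height as the first key, so the send key is pressed. I'm lifting off.

Emit:
{"name": "arm_command", "arguments": {"series": [[0,-0.005,0,0,0,0,1],[0,-0.015,0,0,0,0,1],[0,-0.03,0,0,0,0,1],[0,-0.06,0,0,0,0,1],[0,-0.09,0,0,0,0,1],[0,-0.12,0,0,0,0,1],[0,-0.15,0,0,0,0,1],[0,-0.15,0,0,0,0,1],[0,-0.15,0,0,0,0,1]]}}

```text
clock: 16.75
tool_pos: [0.4432, -0.3461, 0.1714]
eef_rot: [-0.173, 2.14, -2.14]
ft_force: [-0.7, 0.2, -0.0]
finger_gap: 0.0006
```

Run:
```python
from h import *
go()
p=camera("scene"); g=p["color"]; o=cv2.imread("pics/scene0.png")[:,:,::-1]
for t,z in(("key_c",.058),("send_key",.058),("mill_1",.045),("egg_cup_1",.03),("cream_jug",.06),("ramekin",.024)):
    for r in silhouettes(t,p)[:3]:
        v,u=np.nonzero(r["pixels"]); print(t,round(r["score"],2),(u.mean().round(1),v.mean().round(1)),ray_to(p,(u.mean(),v.mean()),z).round(4))
# edge alignment of key patches against the start image
for n,(x,y) in(("call",(367,270)),("send",(457,313))):
    A=cv2.Canny(o[y-25:y+25,x-30:x+30].copy(),60,150).astype(np.float32); B=cv2.Canny(g[y-25:y+25,x-30:x+30].copy(),60,150).astype(np.float32)
    print(n,cv2.phaseCorrelate(A,B))
```

```text
pos [ 0.4432 -0.3461  0.1714] F [-0.75  0.17 -0.03] gap 0.0006 t 16.75 J [-0.31  0.2  -0.28  0.   -1.1   2.04]
[[-0.987 -0.003  0.158]
 [-0.158 -0.    -0.987]
 [ 0.003 -1.    -0.   ]]
key_c 0.86 (np.float64(367.5), np.float64(270.3)) [ 0.4673 -0.1121  0.058 ]
key_c 0.8 (np.float64(245.6), np.float64(223.6)) [0.4755 0.2585 0.058 ]
key_c 0.54 (np.float64(301.3), np.float64(246.7)) [0.4652 0.0757 0.058 ]
send_key 0.81 (np.float64(457.6), np.float64(313.2)) [ 0.4361 -0.3519  0.058 ]
mill_1 0.79 (np.float64(314.9), np.float64(222.6)) [0.5907 0.1078 0.045 ]
mill_1 0.64 (np.float64(272.5), np.float64(212.4)) [0.5726 0.2359 0.045 ]
mill_1 0.58 (np.float64(327.6), np.float64(234.6)) [0.5601 0.0508 0.045 ]
egg_cup_1 0.97 (np.float64(317.0), np.float64(286.8)) [ 0.3801 -0.0201  0.03  ]
egg_cup_1 0.69 (np.float64(261.4), np.float64(201.1)) [0.6229 0.3095 0.03  ]
egg_cup_1 0.55 (np.float64(272.6), np.float64(212.4)) [0.5904 0.2482 0.03  ]
ramekin 0.24 (np.float64(301.1), np.float64(246.7)) [0.502 0.099 0.024]
call ((-0.019876195452166456, 0.003044723391397497), 1.0000129857063293)
send ((0.06491873084746302, 0.14365413870033095), 0.8609127969741821)
```

The keys show at the same pixels as at the start, the mills and egg cups it found haven't moved, and the arm is clear. I'm handing in.

```bash
python3 -c "
from bench import *
print(finish_job())"
```

```text
the job is handed in; nothing more can be done
None
```

I pressed the call key on the empty tray (the right-hand one) with closed fingertips and let it come back up. I then did the same with the send key, and handed the job in at about 17 s of the 48 s. `finish_job` gave no verdict.

- **Presses:** The force rose smoothly to about 4.5 N on both keys, far under the 25 N limit. The call key had about 9 mm of travel after contact. I stopped the send key at the same reported height (0.021 m), so I take it to be down by about the same amount. I could not read the key joints directly.
- **Last checks:** The arm was clear, with no force on the tool. Both pressed keys showed within about 0.2 px of their starting position in the scene camera. The mills and egg cups were within about 1 px (about 4 mm) of where they started.
- **Not confirmed:** The final check did not find the cream jug or the ramekin, and I did not look for the teaspoon. The fingers never went near any of the three. I only checked the keys of the stocked trays by eye, but nothing touched them.
- **Disagreement:** The fingers touched the keys at a reported height of about 0.03 m, where 0.058 m was expected. Going by the camera images and the force, the real fingertips were about 27 mm higher than the reported TCP with the gripper shut. So I made both presses by force and camera view, not by the reported height.

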